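# Put the clay knife away in its press-and-slide box

## Robot

A 6-joint arm with a two-finger parallel gripper is mounted at the origin on the work surface. World frame = base frame: x ahead of the robot, y to its left, z up, the work surface at z = 0. Lengths are in m, angles in degrees, forces in N, time in s.
With the tool pointing down it reaches from about 0.4 to 0.825 m from the base axis. Payload 7 kg.
Tool frame: the origin (TCP) lies midway between the tips of the shut fingers; the grasp point (between the pads) lies 19 mm behind it; z points along the fingers, y is the direction in which the jaws open and shut (so a half turn about z gives the same grasp; the last joint's range is limited). The gripper opens to 88 mm and grips with 3 to 60 N. Pads are 19 mm wide; open, the fingers measure 130 mm over their backs; the gripper's body (78 mm by 193 mm) begins 47 mm behind the grasp point.
Start: joints at [79.704, 20.546, 0.682, 0, -70.136, -16.507], TCP at [0.304, 0.602, 0.227] pointing down, gripper open.
Joint ranges: [-176.03, 176.03], [-82.01, 121.73], [-58.28, 71.71], [-173.87, 95.51], [-174.79, -0.11], [-173.66, 173.66]. Speed limits (degrees/s): [136.94, 136.94, 172.46, 180, 180, 180].

## Interface

Orientations are given as [roll, pitch, yaw] about the fixed x, y, z axes, in that order (R = Rz(yaw) Ry(pitch) Rx(roll)).
In Python, from plant import r gives the robot as it stands.
- The arm moves only by the tool carry_out, never from a script. Its argument "motion" is one flat list of numbers, 7 for each row, row after row: the turn, a rotation vector about the tool's x, y, z in degrees, then the shift along the tool's x, y, z in cm, then the finger opening in cm, from 0 to 8.76. A call has 1 to 20 rows; each row shifts and turns the commanded pose from where the row before left it, along the tool's axes as they then stand; what a row does not reach is not made up. A row lasts 1/12 s, in which the tool goes at most 41.7 mm and 7.16 degrees, less where a joint would pass 70% of its speed; a pose out of reach is approached as far as the arm can. A call is refused whole if a number of a shift passes 4.17 or a number of a turn 7.16, either way. A call with a gripper value outside its range is refused whole. The fingers move at their own pace and stop on an object; "grip_force" is the grip in N (left out, the last holds). Time passes only in rows, so rows that do not move let the fingers close. It gives the time, the measured TCP pose, the force and the opening at its end, in the units of the state.
- r.get_state(): the state, without advancing time (a new reading comes with each control period).
- r.capture(name): name is "scene" or "top"; returns a dict with "pixels" (480x640x3 uint8, red, green, blue), "K" (3x3 intrinsics, pixels), "k1" (the pictures are not rectified: a ray, as slopes to the right and down, at radius r is drawn at 1 + k1 r^2 times it, then the intrinsics apply), "R" (3x3) and "t" (3): a world point X has camera coordinates R X + t. Camera axes: x right, y down, z forward; pixel columns grow to the right and rows downward; lengths in m; the calibration is good to about 2 mm. A picture is of the moment at which its call begins. There is no depth.
- r.close_job(): hands the job in, once; it reports no verdict.
The state is a dict: "time_s": time; "joints": joint angles; "qd": joint speeds; "joint_torque": joint torques, N m; "tcp_pos": TCP position; "eef_rot": TCP orientation; "contact_force": force on the tool from outside, world axes, zero at the start; "moment": the same for the moment, N m; "gripper_width": finger opening in m.
Only numpy, scipy, OpenCV 4.12 (cv2) and the standard library are available. Lean on these libraries where they do the work, as an engineer would, in place of code of your own. Each camera call takes 0.05 s, during which the arm holds its last target. There are 200 camera calls.

## Task

Put the clay knife away in the covered half of the wooden knife box. Its safety cover slides only while pressed down: press it down and slide it off over the open tray, lay the knife in the compartment without dropping it, then press the cover down again and slide it fully home, so that it springs up and locks when let go. Leave the other things on the bench where they are.

Things in the scene. Friction and masses are not known exactly. Their poses are not given: they have to be found in the camera images.
- box: Pale wooden knife box, fixed, 270 long (its x) x 184 wide (y) x 58 mm high. Origin: centre of its underside, z up. A divider 35 mm high at x = 0 parts it in two: the -x half is the knife compartment, hidden under the cover at the start; the +x half is an open tray with some sticks, over which the cover goes when open. Walls 8 mm thick at the sides, 6 mm at the ends (52 mm high).
- compartment (a point): Centre of the knife compartment's floor, 6 mm above the bench, at x = -66 mm in the box; axes as the box's. Inside it is 126 (x) x 168 mm (y); a dark lip along the top of each side wall (58 mm above the bench) narrows its mouth to 154 mm in y. Below the shut cover there are 32 mm of room.
- cover (a joint): Sliding of the cover along the box's +x, in m: 0 = shut over the compartment, 0.130 = fully open over the tray. A tooth under the lips locks the shut cover: it slides open only while pressed down more than 3 mm, until 0.025. Sliding shut, it must pass under the same lock in the last 25 mm: pressed down more than 3 mm again. Let go at 0, it springs up and is locked.
- press (a joint): Height of the cover against its springs, in m: 0 = up, -0.006 = pressed fully down (about 4 N to start, 9 N at the bottom, then a hard stop). It springs up by itself when let go.
- cover_grip (a point): Middle of the top face of the cover's grip bar, 80 mm above the bench with the cover up; moves with the cover; axes as the box's. The bar is dark, 16 (x) x 80 (y) x 30 mm high, and stands in the middle of the cover, a wooden plate 124 (x) x 166 (y) x 6 mm whose top is 50 mm above the bench when up.
- knife: Clay knife, 127 mm long, lying flat: dark wooden handle 85 x 22 wide x 20 mm high, brass collar, short pointed steel blade (4 mm thick, 18 mm wide). Origin: centre of the underside; x points to the blade's tip; the handle spans x = -62 to +22 mm. About 0.07 kg.
- knife_grip (a point): Point in the middle of the knife's handle, 10 mm above its underside, 15 mm behind its origin; axes as the knife's.
- brush: Bystander: a flat brush with a pale wooden handle, 160 mm long, lying by the knife.
- roller: Bystander: a small pale wooden rolling pin, 162 mm long, 30 mm thick, lying by the knife.
- cutter: Bystander: a round steel clay cutter, 72 mm across, 40 mm high.
- dish: Bystander: a white bowl, 110 mm across.
Not all that is in view belongs to the job. Of the things that look like the knife, the largest one is meant.

How it is judged (in metres and radians):
On the way, in this order (a step that is already met when the one before it is completed fails the run):
1. the cover is slid open, off the compartment (value of joint cover above 0.08 m), for 0.1 s.
2. the knife lies in the compartment, let go (x of knife in the frame of box between -0.129 and -0.003 m and y of knife in the frame of box between -0.075 and 0.075 m and z of knife in the frame of box below 0.03 m and contact force between the fingers and knife below 0.1 N), for 0.2 s.
At the end, for the whole second after the job is handed in: The knife lies at rest in the knife compartment, under the cover; the cover is shut to within 4 mm of its home and has sprung up to within 2 mm of its top position, so that it is locked (value of joint cover below 0.004 m and value of joint press above -0.002 m and x of knife in the frame of box between -0.129 and -0.003 m and y of knife in the frame of box between -0.075 and 0.075 m and z of knife in the frame of box below 0.03 m and linear speed of knife below 0.02 m/s); the robot touches nothing.
It fails at once if the knife is dropped: it falls freely by more than about 30 mm (linear speed of knife above 0.8 m/s and contact force between the fingers and knife below 0.01 N).
It fails at once if another thing on the bench is moved by more than 30 mm (distance of any of brush, roller, cutter, dish from where it was at the start of the episode above 0.03 m).
It also fails if it takes over 58 s, if anything falls off the work surface, if the arm or the gripper's body presses on something with over 40 N, if the wrist force passes 120 N, or if a joint passes its speed limit or range.

## Working session

There is one attempt and no reset: what is moved stays moved. The work goes in short steps, Python scripts to look and compute and a tool call to move; the robot and the scene stay as the last step left them, time stands still between calls to the robot, and variables do not carry over. Pictures are saved under pics/ and viewed, about 8 in all and at most 12, crops included, and the job is handed in when it is done.

Besides the shell and the picture viewer there is one more tool, called after "Call:" as name(argument=value, ...) on one line, values as JSON. carry_out: Moves the arm, as the interface text tells. Its arguments: {"type":"object","properties":{"motion":{"type":"array"},"grip_force":{"type":"number"}},"required":["motion"]}

```bash
ls; mkdir -p pics
python3 - <<'E'
from plant import r
import cv2,pickle
for n in("scene","top"):
    c=r.capture(n); cv2.imwrite(f"pics/{n}0.png",c["pixels"][:,:,::-1]); pickle.dump(c,open(f"{n}0.pkl","wb")); print(n,c["K"],c["k1"],c["R"],c["t"])
print(r.get_state())
E
```

```text
pics
scene [[475.17304532   0.         317.40161598]
 [  0.         475.17304532 241.40598245]
 [  0.           0.           1.        ]] -0.0450341335557463 [[-0.48814313  0.87257944 -0.0179278 ]
 [ 0.48684524  0.2551901  -0.83537999]
 [-0.72436041 -0.41651307 -0.54938044]] [ 0.36564674 -0.21383657  1.41986324]
top [[505.90394846   0.         315.91541842]
 [  0.         505.90394846 235.89876962]
 [  0.           0.           1.        ]] -0.12686199169479587 [[ 0.02462581 -0.99955458 -0.01685882]
 [-0.98123346 -0.02094145 -0.19168293]
 [ 0.1912445   0.02126279 -0.9813121 ]] [-0.06499236  0.58846686  0.99681718]
{'time_s': 0.1, 'joints': array([ 7.97044853e+01,  2.05893260e+01,  6.38295413e-01, -1.63543360e-02,
       -7.01375033e+01, -1.65076968e+01]), 'qd': array([-0.02396601, -0.04868091,  0.18125339,  0.06240896, -0.03028666,
        0.14876233]), 'joint_torque': array([-1.36026883e-03, -5.84165347e+01,  2.93748826e+01,  7.01532885e+00,
        1.01840752e-02, -5.22962887e-05]), 'tcp_pos': array([0.30420018, 0.60206261, 0.2256927 ]), 'eef_rot': array([ 1.79910747e+02, -1.04173999e-02, -2.68087719e+01]), 'contact_force': array([ 0.01065429, -0.34402181,  0.08915693]), 'moment': array([ 0.01292117,  0.03200455, -0.02137179]), 'gripper_width': 0.08770808565554367}
```

View pics/top0.png

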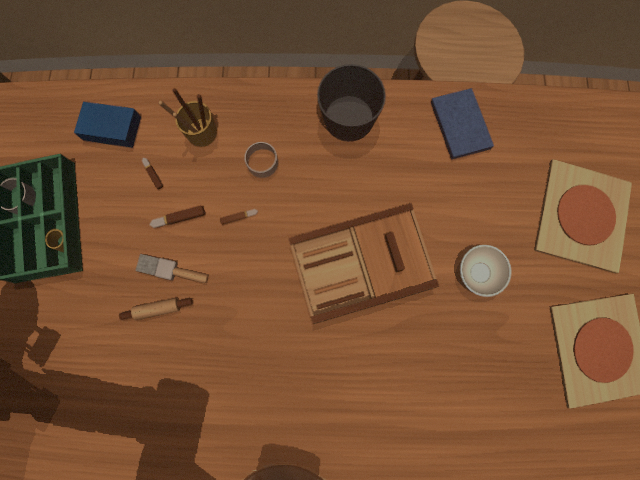

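View pics/scene0.png

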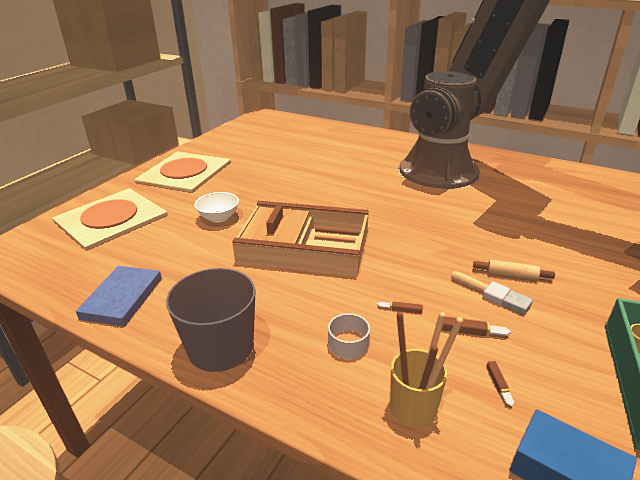

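Candidates for the knife in the top view are the large one at (178,217) and two small look-alikes at (152,173) and (238,217). I choose (178,217). The box is at about (363,262), with the cover on its right half and the grip bar at (394,252).

```bash
cat > h.py <<'E'
import numpy as np,cv2,pickle
def px2w(c,uv,z):
    uv=np.array(uv,float).reshape(-1,2); K=c["K"]
    n=cv2.undistortPoints(uv[:,None],K,np.array([c["k1"],0,0,0]))[:,0] # approx inverse model check below
    # exact: drawn = n*(1+k1 n^2) is OpenCV's forward model
    R=np.array(c["R"]);t=np.array(c["t"]);C=-R.T@t
    d=np.c_[n,np.ones(len(n))]@R
    return C+d*((z-C[2])/d[:,2])[:,None]
def w2px(c,X):
    return cv2.projectPoints(np.array(X,float).reshape(-1,1,3),cv2.Rodrigues(np.array(c["R"]))[0],np.array(c["t"]),c["K"],np.array([c["k1"],0,0,0]))[0][:,0]
def dark(c,box,thr=75):
    x0,y0,x1,y1=box; m=np.zeros((480,640),np.uint8)
    m[y0:y1,x0:x1]=(c["pixels"][y0:y1,x0:x1,0]<thr)*255
    n,l,s,ce=cv2.connectedComponentsWithStats(m)
    return [( (l==i).astype(np.uint8),s[i]) for i in np.argsort(-s[1:,4])+1 if s[i,4]>25]
E
python3 - <<'E'
from h import *
c=pickle.load(open("top0.pkl","rb"))
p=c["pixels"]
a=cv2.resize(p[195:240,140:265],None,fx=6,fy=6,interpolation=2)
b=cv2.resize(p[198:326,282:444],None,fx=4.6,fy=4.6,interpolation=2)[:320]
b=cv2.resize(p[198:326,282:444],None,fx=2.5,fy=2.5,interpolation=2)
o=np.zeros((600,760,3),np.uint8);o[:270,:750]=a;o[275:275+b.shape[0],:b.shape[1]]=b
cv2.imwrite("pics/crop1.png",o[:,:,::-1])
for thr in (75,90):
  for nm,bx,z in(("knife",(140,195,212,240),.018),("bar",(378,225,412,280),.08)):
    for m,s in dark(c,bx,thr)[:2]:
        k=max(cv2.findContours(m,0,1)[0],key=cv2.contourArea)
        rc=cv2.minAreaRect(k); q=cv2.boxPoints(rc)
        print(thr,nm,s,rc,px2w(c,[rc[0]],z).round(4),px2w(c,q,z)[:,:2].round(4).tolist())
E
```

```text
75 knife [167 206  38  19  97] ((186.2000274658203, 218.4000244140625), (8.9442720413208, 39.35479736328125), 63.43495178222656) [[0.6304 0.2361 0.018 ]] [[0.6188, 0.2795], [0.6601, 0.2031], [0.6421, 0.1929], [0.601, 0.269]]
75 bar [385 234  18  38 101] ((390.9483642578125, 252.98077392578125), (39.47119140625, 6.782081127166748), 65.43283081054688) [[ 0.5533 -0.2045  0.08  ]] [[0.5868, -0.1816], [0.593, -0.1942], [0.52, -0.2272], [0.5141, -0.2147]]
90 knife [166 206  40  19 350] ((185.19044494628906, 214.923583984375), (10.332427978515625, 39.80275344848633), 75.25643920898438) [[0.6383 0.2389 0.018 ]] [[0.6373, 0.2856], [0.6618, 0.2003], [0.6393, 0.1928], [0.6148, 0.2777]]
90 bar [385 232  19  40 303] ((393.4000244140625, 251.70001220703125), (40.160919189453125, 9.17060375213623), 71.56504821777344) [[ 0.556  -0.2095  0.08  ]] [[0.5918, -0.1878], [0.5982, -0.2056], [0.5206, -0.231], [0.5143, -0.2134]]
```

View pics/crop1.png

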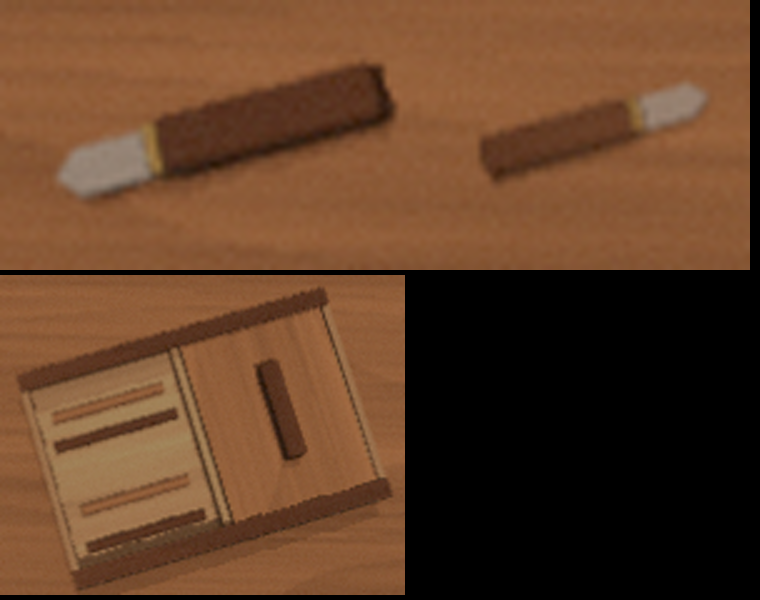

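Run:
```python
from h import *
c=pickle.load(open("top0.pkl","rb"));s=pickle.load(open("scene0.pkl","rb"))
print("cam",-np.array(c["R"]).T@np.array(c["t"]))
L=px2w(c,np.array([(18,378),(327,289),(391,492),(78,588)])/2.5+[282,88],.058)[:,:2]
print("lip",L.round(4).tolist(),L.mean(0).round(4),[np.linalg.norm(L[i]-L[i-1]).round(3) for i in range(4)])
x=(L[0]+L[3]-L[1]-L[2])/2;y=(L[2]+L[3]-L[0]-L[1])/2
print("x axis yaw",np.degrees(np.arctan2(x[1],x[0])),"y",np.degrees(np.arctan2(y[1],y[0])))
K=px2w(c,np.array([(157,122),(376,66),(386,110),(162,172)])/6+[140,195],.02)[:,:2]
tip=px2w(c,np.array([58,178])/6+[140,195],.010)[0,:2]
print("knife handle",K.round(4).tolist(),K.mean(0).round(4),tip.round(4),np.linalg.norm(K[0]-K[1]))
for d in((K[0]+K[3]-K[1]-K[2]),tip-K.mean(0)): print("kn yaw",np.degrees(np.arctan2(d[1],d[0])))
# check in scene view
for P in (np.r_[K.mean(0),.02],np.r_[L.mean(0),.058],np.r_[L[0],.058],np.r_[L[2],.058],[.556,-.2095,.08]): print(w2px(s,P).round(1))
```

```text
cam [ 0.38838807 -0.07383518  1.08989211]
lip [[0.5813, 0.0039], [0.6632, -0.2541], [0.4928, -0.305], [0.4099, -0.0504]] [ 0.5368 -0.1514] [np.float64(0.18), np.float64(0.271), np.float64(0.178), np.float64(0.268)]
x axis yaw 107.82507026863668 y -162.89659661935252
knife handle [[0.6361, 0.2813], [0.6587, 0.2006], [0.6422, 0.1957], [0.6173, 0.2778]] [0.6386 0.2389] [0.6164 0.3207] 0.08382116066078363
kn yaw 106.22979754923635
kn yaw 105.13068273507955
[[463.6 320.3]]
[[304.2 223.7]]
[[358.8 252.1]]
[[259.2 200.3]]
[[277.1 213. ]]
```

The large knife at top (178,217) is confirmed as the longest and thickest of the three. Its handle centre is at about (0.639, 0.239), yaw 105.5°. The box centre is (0.537, -0.151), yaw 107.5°. The bar is at about (0.5565, -0.213).

First I travel over to the cover.

Call:
carry_out(motion=[0,0,0,2.85,2.95,0,5,0,0,0,2.85,2.95,0,5,0,0,0,2.85,2.95,0,5,0,0,0,2.85,2.95,0,5,0,0,0,2.85,2.95,0,5,0,0,0,2.85,2.95,0,5,0,0,0,2.85,2.95,0,5,0,0,0,2.85,2.95,0,5,0,0,0,2.85,2.95,0,5,0,0,0,2.85,2.95,0,5,0,0,0,2.85,2.95,0,5,0,0,0,2.85,2.95,0,5,0,0,0,2.85,2.95,0,5,0,0,0,2.85,2.95,0,5,0,0,0,2.85,2.95,0,5,0,0,0,2.85,2.95,0,5,0,0,0,2.85,2.95,0,5,0,0,0,2.85,2.95,0,5,0,0,0,2.85,2.95,0,5,0,0,0,0,0,0,5], grip_force=25)

```text
time_s: 1.77
tcp_pos: [0.5357, -0.1476, 0.2256]
eef_rot: [179.9, 0.0, -27.1]
contact_force: [0.7, 1.8, 0.1]
gripper_width: 0.0498
```

```bash
cat > st.py <<'E'
from plant import r
import numpy as np
np.set_printoptions(precision=4,suppress=True)
s=r.get_state()
for k in("time_s","joints","tcp_pos","eef_rot","contact_force","gripper_width"):print(k,s[k])
E
cat > d.py <<'E'
# usage: d.py x y z yaw -> tool-frame shift (cm) in the present axes and turn about tool z (deg)
from plant import r
import numpy as np,sys
from scipy.spatial.transform import Rotation as Ro
x,y,z,w=map(float,sys.argv[1:]);s=r.get_state()
R=Ro.from_euler("xyz",s["eef_rot"],degrees=True)
print("shift cm",(R.inv().apply(np.array([x,y,z])-s["tcp_pos"])*100).round(2),"turn",(R.inv()*Ro.from_euler("xyz",[180,0,w],degrees=True)).as_rotvec(degrees=True).round(2), "shift after turn",(Ro.from_euler("xyz",[180,0,w],degrees=True).inv().apply(np.array([x,y,z])-s["tcp_pos"])*100).round(2))
E
python3 st.py; python3 d.py .5565 -.213 .12 17.5
```

```text
time_s 1.7667
joints [  4.8315   9.4248 -14.6161   0.0708 -66.0567  58.0668]
tcp_pos [ 0.5357 -0.1476  0.2256]
eef_rot [179.8935   0.0487 -27.073 ]
contact_force [0.6916 1.77   0.1152]
gripper_width 0.04982390576392549
shift cm [ 4.84  4.85 10.56] turn [  0.08   0.09 -44.57] shift after turn [ 0.02  6.86 10.56]
```

Call:
carry_out(motion=[0,0,-6.4,0,0,0,5,0,0,-6.4,0,0,0,5,0,0,-6.4,0,0,0,5,0,0,-6.4,0,0,0,5,0,0,-6.4,0,0,0,5,0,0,-6.3,0,0,0,5,0,0,-6.3,0,0,0,5,0,0,0,0,3.4,2,5,0,0,0,0,3.4,2,5,0,0,0,0,0,2,5,0,0,0,0,0,2,5,0,0,0,0,0,0,5,0,0,0,0,0,0,5,0,0,0,0,0,0,5])

```text
time_s: 2.93
tcp_pos: [0.5563, -0.2067, 0.1476]
eef_rot: [180.0, -0.0, 17.8]
contact_force: [0.5, -0.3, -0.2]
gripper_width: 0.05
```

```bash
python3 st.py; python3 d.py .5565 -.213 .059 17.5
python3 - <<'E'
from plant import r
from h import *
a=r.capture("top");b=r.capture("scene");pickle.dump((a,b),open("p2.pkl","wb"))
o=np.zeros((560,800,3),np.uint8)
o[:480,:480]=cv2.resize(a["pixels"][190:340,290:440],(480,480),interpolation=2)
o[:440,480:]=cv2.resize(b["pixels"][120:302,220:353],(320,440),interpolation=2)
cv2.imwrite("pics/g2.png",o[:,:,::-1])
E
```

```text
time_s 2.9333
joints [ -1.51    16.4942 -16.1473   0.0325 -57.3076 109.3265]
tcp_pos [ 0.5563 -0.2067  0.1476]
eef_rot [179.9574  -0.039   17.8341]
contact_force [ 0.548  -0.2891 -0.1678]
gripper_width 0.050012130514155324
shift cm [-0.18  0.6   8.86] turn [ 0.04 -0.04  0.33] shift after turn [-0.17  0.6   8.86]
```

View pics/g2.png

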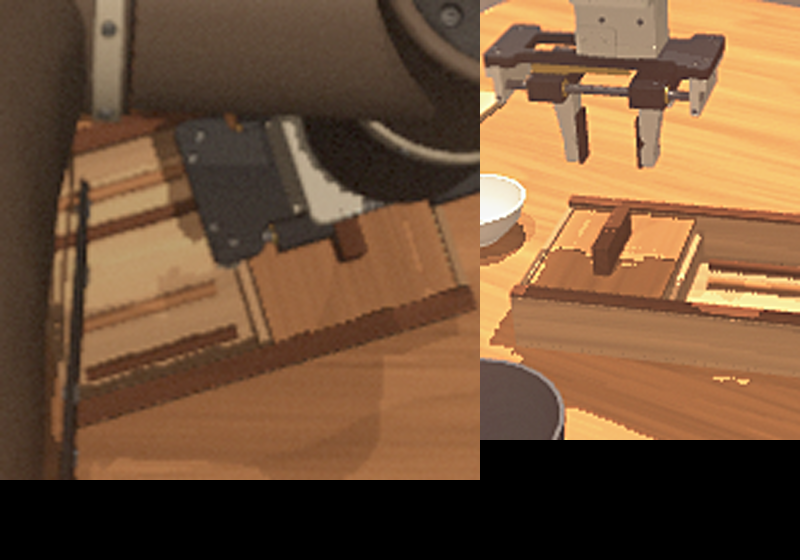

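Top crop: the gripper stands beside and above the bar (about (350,240) in the crop). Scene crop: the open fingers at (575,150)/(648,150) straddle the bar at (612,235). I go down and grip.

Call:
carry_out(motion=[0,0,0.3,-0.2,0.6,2,5,0,0,0,0,0,2,5,0,0,0,0,0,2,5,0,0,0,0,0,1.8,5,0,0,0,0,0,0.8,5,0,0,0,0,0,0.2,5,0,0,0,0,0,0,5,0,0,0,0,0,0,5,0,0,0,0,0,0,0.5,0,0,0,0,0,0,0.5,0,0,0,0,0,0,0.5,0,0,0,0,0,0,0.5,0,0,0,0,0,0,0.5,0,0,0,0,0,0,0.5], grip_force=30)

```text
time_s: 4.2
tcp_pos: [0.5557, -0.2132, 0.0587]
eef_rot: [180.0, -0.0, 17.5]
contact_force: [-0.9, -1.5, 1.0]
gripper_width: 0.0156
```

```bash
python3 st.py
```

```text
time_s 4.2
joints [ -2.1855  22.1787 -21.3269   0.0128 -46.483  109.6749]
tcp_pos [ 0.5557 -0.2132  0.0587]
eef_rot [179.9874  -0.0076  17.4982]
contact_force [-0.8682 -1.5122  1.0381]
gripper_width 0.015560438019635043
```

Call:
carry_out(motion=[0,0,0,0,0,0.2,0.5,0,0,0,0,0,0.2,0.5,0,0,0,0,0,0.2,0.5,0,0,0,0,0,0,0.5,0,0,0,0,0,0,0.5])

```text
time_s: 4.62
tcp_pos: [0.5558, -0.2133, 0.0533]
eef_rot: [180.0, -0.0, 17.5]
contact_force: [-2.4, 0.6, 8.8]
gripper_width: 0.0158
```

Call:
carry_out(motion=[0,0,0,0,-0.4,0.05,0.5,0,0,0,0,-0.8,0,0.5,0,0,0,0,-1.0,0,0.5,0,0,0,0,-1.0,0,0.5,0,0,0,0,-1.0,0,0.5,0,0,0,0,-1.0,0,0.5,0,0,0,0,-1.0,0,0.5,0,0,0,0,-1.0,0,0.5,0,0,0,0,-1.0,0,0.5,0,0,0,0,-1.0,0,0.5,0,0,0,0,-1.0,0,0.5,0,0,0,0,-1.0,0,0.5,0,0,0,0,-1.0,0,0.5,0,0,0,0,-0.5,0,0.5,0,0,0,0,0,0,0.5,0,0,0,0,0,0,0.5,0,0,0,0,0,0,0.5])

```text
time_s: 6.03
tcp_pos: [0.5174, -0.0919, 0.0528]
eef_rot: [180.0, -0.0, 17.5]
contact_force: [-3.6, 0.4, 8.9]
gripper_width: 0.0158
```

```bash
python3 st.py
```

```text
time_s 6.0333
joints [ 11.3456  17.1263 -30.5846   0.0234 -42.2837  96.1677]
tcp_pos [ 0.5174 -0.0919  0.0528]
eef_rot [179.9837  -0.0037  17.5307]
contact_force [-3.5661  0.358   8.887 ]
gripper_width 0.015821073715864414
```

Call:
carry_out(motion=[0,0,0,0,0,-0.3,0.5,0,0,0,0,0,-0.3,0.5,0,0,0,0,0,0,5,0,0,0,0,0,0,5,0,0,0,0,0,0,5,0,0,0,0,0,0,5,0,0,0,0,0,-2,5,0,0,0,0,0,-3.5,5,0,0,0,0,0,-4,5,0,0,0,0,0,-3.5,5,0,0,0,0,0,0,5])

```text
time_s: 6.95
tcp_pos: [0.5214, -0.0921, 0.1953]
eef_rot: [179.8, -0.6, 17.6]
contact_force: [0.9, 0.0, 0.5]
gripper_width: 0.0499
```

```bash
python3 st.py; python3 d.py .637 .244 .14 -74.5
python3 - <<'E'
from h import *
a=pickle.load(open("top0.pkl","rb"));b=pickle.load(open("scene0.pkl","rb"))
print("cup base",px2w(a,[(198,143)],0).round(3),px2w(b,[(415,427)],0).round(3))
for z in(.1,.15,.2): print(z,"sticks top",px2w(a,[(161,102),(176,91),(200,97)],z)[:,:2].round(3).tolist(),"scene",px2w(b,[(401,314),(442,318),(460,321)],z)[:,:2].round(3).tolist())
E
```

```text
time_s 6.95
joints [ 11.3259   7.8151 -20.782    0.1544 -60.7845  96.1706]
tcp_pos [ 0.5214 -0.0921  0.1953]
eef_rot [179.7987  -0.6003  17.5723]
contact_force [0.9031 0.0083 0.4932]
gripper_width 0.04989282046208795
shift cm [ 21.11 -28.57   5.66] turn [-0.33 -0.63 92.07] shift after turn [-29.3  -20.12   5.53]
cup base [[0.814 0.228 0.   ]] [[0.874 0.234 0.   ]]
0.1 sticks top [[0.869, 0.29], [0.895, 0.259], [0.881, 0.205]] scene [[0.762, 0.16], [0.741, 0.22], [0.734, 0.246]]
0.15 sticks top [[0.845, 0.272], [0.87, 0.242], [0.856, 0.191]] scene [[0.816, 0.176], [0.797, 0.23], [0.791, 0.254]]
0.2 sticks top [[0.821, 0.253], [0.844, 0.226], [0.831, 0.177]] scene [[0.87, 0.193], [0.853, 0.241], [0.848, 0.262]]
```

Call:
carry_out(motion=[0,0,0,2.35,-3.17,0,6,0,0,0,2.35,-3.17,0,6,0,0,0,2.35,-3.17,0,6,0,0,0,2.35,-3.17,0,6,0,0,0,2.35,-3.17,0,6,0,0,0,2.35,-3.17,0,6,0,0,0,2.35,-3.17,0,6,0,0,0,2.35,-3.17,0,6,0,0,0,2.35,-3.17,0,6,0,0,7,0,0,0,6,0,0,7,0,0,0,6,0,0,7,0,0,0,6,0,0,7,0,0,0,6,0,0,7,0,0,0,6,0,0,7,0,0,0,6,0,0,7,0,0,0,6,0,0,7,0,0,0,6,0,0,7,0,0,0,6,0,0,7,0,0,0,6,0,0,7,0,0,0,6])

```text
time_s: 8.62
tcp_pos: [0.6333, 0.2437, 0.1874]
eef_rot: [180.0, 0.0, -59.9]
contact_force: [0.0, 0.2, -0.3]
gripper_width: 0.0599
```

Call:
carry_out(motion=[0,0,7,0,0,1.5,5,0,0,7,0,0,1.5,5,0,0,0,0,0,1.5,5,0,0,0,0,0,0,5,0,0,0,0,0,0,5,0,0,0,0,0,0,5])

```text
time_s: 9.12
tcp_pos: [0.6339, 0.2439, 0.1436]
eef_rot: [-180.0, -0.0, -73.4]
contact_force: [0.5, -0.7, -0.1]
gripper_width: 0.0498
```

```bash
python3 st.py; python3 d.py .637 .244 .006 -74.5
python3 - <<'E'
from plant import r
from h import *
a=r.capture("top");b=r.capture("scene");pickle.dump((a,b),open("p3.pkl","wb"))
o=np.zeros((600,800,3),np.uint8)
o[:360,:480]=cv2.resize(a["pixels"][170:320,120:320],(480,360),interpolation=2)
o[360:,:480]=cv2.resize(a["pixels"][190:340,290:440],(480,240),interpolation=2)
o[:480,480:]=cv2.resize(b["pixels"][200:350,400:500],(320,480),interpolation=2)
cv2.imwrite("pics/g3.png",o[:,:,::-1])
E
```

```text
time_s 9.1167
joints [ 37.4616  24.1871  -4.9874   0.0299 -60.7992 -20.9193]
tcp_pos [0.6339 0.2439 0.1436]
eef_rot [-179.9661   -0.015   -73.4431]
contact_force [ 0.5213 -0.7012 -0.0913]
gripper_width 0.049816694056240986
shift cm [ 0.07 -0.29 13.76] turn [-0.03 -0.01  1.06] shift after turn [ 0.07 -0.3  13.76]
```

View pics/g3.png

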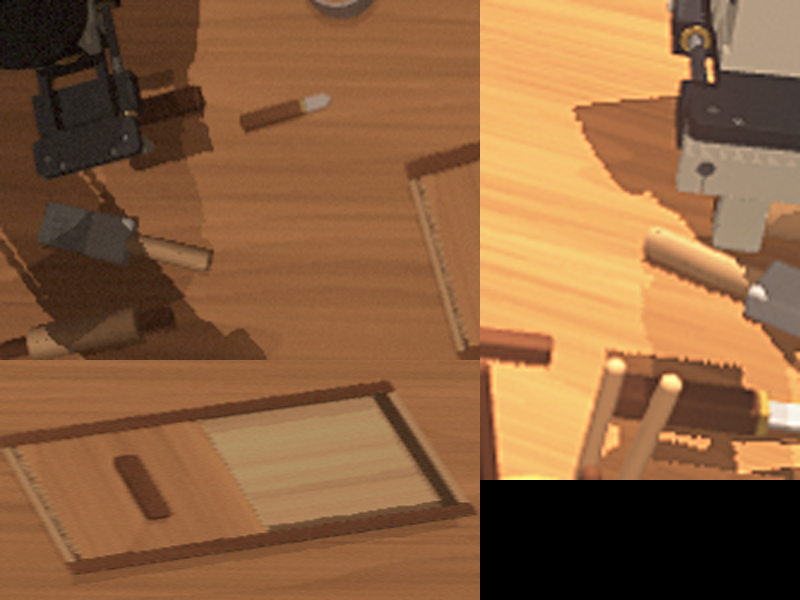

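Cover is open (bar at (140,487) in the lower crop) and the compartment is empty. The gripper is above the knife handle, with the brush clear. I go down and grip it.

Call:
carry_out(motion=[0,0,1,0.1,-0.3,3,5,0,0,0,0,0,3,5,0,0,0,0,0,3,5,0,0,0,0,0,2.5,5,0,0,0,0,0,1.5,5,0,0,0,0,0,0.7,5,0,0,0,0,0,0,5,0,0,0,0,0,0,5,0,0,0,0,0,0,1,0,0,0,0,0,0,1,0,0,0,0,0,0,1,0,0,0,0,0,0,1,0,0,0,0,0,0,1,0,0,0,0,0,0,1], grip_force=20)

```text
time_s: 10.38
tcp_pos: [0.6369, 0.2438, 0.0068]
eef_rot: [-179.9, 0.0, -74.5]
contact_force: [-1.2, 0.3, 3.2]
gripper_width: 0.0215
```

```bash
python3 st.py
```

```text
time_s 10.3833
joints [ 37.2864  32.2727 -11.8405   0.0127 -45.8296 -21.7867]
tcp_pos [0.6369 0.2438 0.0068]
eef_rot [-179.9435    0.0128  -74.4915]
contact_force [-1.2474  0.2692  3.1718]
gripper_width 0.021467354890558583
```

Call:
carry_out(motion=[0,0,0,0,0,-1.5,1,0,0,0,0,0,-3,1,0,0,0,0,0,-3.5,1,0,0,0,0,0,-3.5,1,0,0,0,0,0,-2.5,1,0,0,0,3.5,1.5,0,1,0,0,0,3.5,1.5,0,1,0,0,0,3.5,1.5,0,1,0,0,0,3.5,1.5,0,1,0,0,0,3.5,1.5,0,1,0,0,0,3.5,1.5,0,1,0,0,0,3.5,1.5,0,1,0,0,0,3.5,1.5,0,1,0,0,0,3.5,1.5,0,1,0,0,0,3.5,1.5,0,1,0,0,0,3.5,1.5,0,1,0,0,0,3.5,1.5,0,1,0,0,0,0,0,0,1], grip_force=25)

```text
time_s: 11.88
tcp_pos: [0.5736, -0.2145, 0.1458]
eef_rot: [179.9, -0.0, -74.8]
contact_force: [0.7, 0.9, 0.9]
gripper_width: 0.0218
```

Call:
carry_out(motion=[0,0,-6.5,0,0,0,1,0,0,-6.5,0,0,0,1,0,0,-6.5,0,0,0,1,0,0,-6.5,0,0,0,1,0,0,-6.5,0,0,0,1,0,0,-6.5,0,0,0,1,0,0,-6.5,0,0,0,1,0,0,-6.5,0,0,0,1,0,0,-6.5,0,0,0,1,0,0,-6.5,0,0,0,1,0,0,-6.5,0,0,0,1,0,0,-6.5,0,0,0,1,0,0,-6.5,0,0,0,1,0,0,-6.5,0,0,0,1,0,0,0,0,0,0,1,0,0,0,0,0,0,1,0,0,0,0,0,0,1])

```text
time_s: 13.3
tcp_pos: [0.5753, -0.2091, 0.146]
eef_rot: [-180.0, 0.0, 16.3]
contact_force: [-0.9, -0.3, 0.3]
gripper_width: 0.0218
```

```bash
python3 st.py; python3 d.py .571 -.213 .08 17.5
python3 - <<'E'
from plant import r
from h import *
a=r.capture("top");b=r.capture("scene");pickle.dump((a,b),open("p4.pkl","wb"))
o=np.zeros((600,800,3),np.uint8)
o[:480,:480]=cv2.resize(a["pixels"][190:340,290:440],(480,480),interpolation=2)
o[:440,480:]=cv2.resize(b["pixels"][120:302,220:353],(320,440),interpolation=2)
cv2.imwrite("pics/g4.png",o[:,:,::-1])
E
```

```text
time_s 13.3
joints [ -1.7199  18.2549 -13.8042  -0.0052 -57.9515 108.0038]
tcp_pos [ 0.5753 -0.2091  0.146 ]
eef_rot [-179.9926    0.0088   16.2812]
contact_force [-0.8659 -0.316   0.299 ]
gripper_width 0.021829538895835738
shift cm [-0.52  0.25  6.6 ] turn [-0.01  0.01 -1.22] shift after turn [-0.52  0.24  6.6 ]
```

View pics/g4.png

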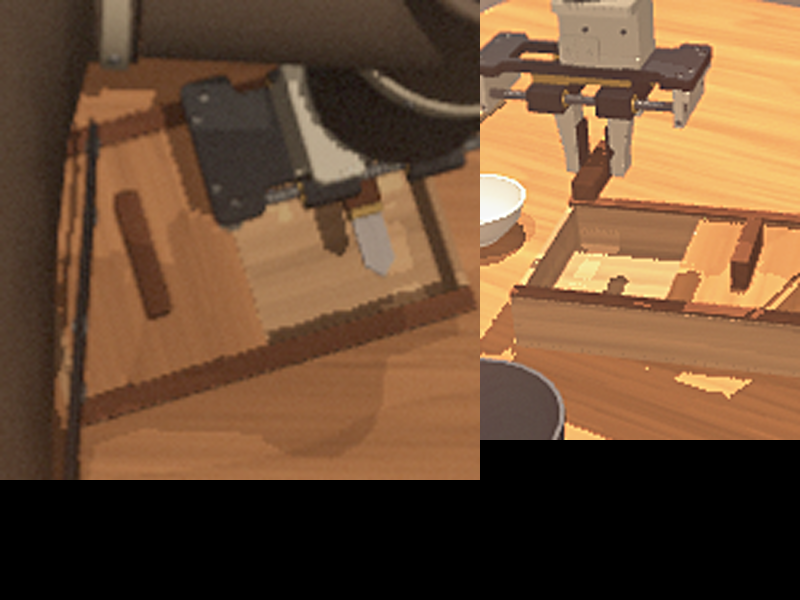

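Run:
```python
from plant import r
from h import *
a,b=pickle.load(open("p4.pkl","rb"))
L=np.array([0.5566,-0.2143]);v=np.array([-.9537,-.3007]);u=np.array([-.3007,.9537]);T=np.array([.5753,-.2091])
for z in(.14,.15):
    tip=px2w(a,[(290+383/3.2,190+275/3.2)],z)[0,:2]; col=px2w(a,[(290+368/3.2,190+210/3.2)],z)[0,:2]
    d=tip-col
    print(z,"tip rel tcp",(tip-T)@u,(tip-T)@v,"tip in comp",(tip-L)@u,(tip-L)@v,np.degrees(np.arctan2(d[1],d[0])))
# comp inside from current picture: visible lips
```

```text
0.14 tip rel tcp 0.0005464347560236529 0.07847765639446296 tip in comp -0.00011741524397637854 0.059079826394462916 -167.390677982827
0.15 tip rel tcp 0.002490445484351984 0.07909989676071223 tip in comp 0.0018265954843519523 0.059702066760712186 -167.390677982827
```

Call:
carry_out(motion=[0,0,-1.2,-0.5,0.2,0,1,0,0,0,0,0,1.5,1,0,0,0,0,0,2,1,0,0,0,0,0,2,1,0,0,0,0,0,2,1,0,0,0,0,0,2,1,0,0,0,0,0,1.5,1,0,0,0,0,0,1,1,0,0,0,0,0,0.5,1,0,0,0,0,0,0.4,1,0,0,0,0,0,0.2,1,0,0,0,0,0,0,1,0,0,0,0,0,0,1])

```text
time_s: 14.48
tcp_pos: [0.5717, -0.2126, 0.0158]
eef_rot: [180.0, -0.1, 17.7]
contact_force: [-0.2, -0.5, -0.0]
gripper_width: 0.0218
```

```bash
python3 st.py; python3 d.py .571 -.213 .0128 17.5
```

```text
time_s 14.4833
joints [ -2.0661  26.4014 -21.4726   0.0113 -42.0578 109.7551]
tcp_pos [ 0.5717 -0.2126  0.0158]
eef_rot [179.9698  -0.0616  17.6974]
contact_force [-0.2013 -0.4719 -0.0405]
gripper_width 0.021804761502908953
shift cm [-0.08  0.02  0.3 ] turn [ 0.03 -0.06  0.2 ] shift after turn [-0.07  0.02  0.3 ]
```

Call:
carry_out(motion=[0,0,0,0,0,0.15,1,0,0,0,0,0,0.1,1,0,0,0,0,0,0,1,0,0,0,0,0,0,2.6,0,0,0,0,0,0,4.5,0,0,0,0,0,0,4.5,0,0,0,0,0,0,4.5,0,0,0,0,0,0,4.5,0,0,0,0,0,-0.5,4.5,0,0,0,0,0,-1.5,4.5,0,0,0,0,0,-3,4.5,0,0,0,0,0,-4,4.5,0,0,0,0,0,-4,4.5,0,0,0,0,0,0,4.5,0,0,0,0,0,0,4.5])

```text
time_s: 15.73
tcp_pos: [0.5729, -0.2127, 0.1463]
eef_rot: [179.9, -0.3, 17.7]
contact_force: [-0.2, -0.9, 0.3]
gripper_width: 0.0449
```

```bash
python3 st.py; python3 d.py .5174 -.0919 .0587 17.5
python3 - <<'E'
from plant import r
from h import *
a=r.capture("top");b=r.capture("scene");pickle.dump((a,b),open("p5.pkl","wb"))
o=np.zeros((600,800,3),np.uint8)
o[:480,:480]=cv2.resize(a["pixels"][190:340,290:440],(480,480),interpolation=2)
o[:440,480:]=cv2.resize(b["pixels"][120:302,220:353],(320,440),interpolation=2)
cv2.imwrite("pics/g5.png",o[:,:,::-1])
E
```

```text
time_s 15.7333
joints [ -2.0655  17.9413 -14.2298   0.0239 -57.4567 109.7617]
tcp_pos [ 0.5729 -0.2127  0.1463]
eef_rot [179.8551  -0.3435  17.7094]
contact_force [-0.2189 -0.9101  0.2825]
gripper_width 0.04490603201123011
shift cm [ -1.67 -13.22   8.72] turn [ 0.14 -0.34  0.21] shift after turn [ -1.66 -13.19   8.76]
```

View pics/g5.png

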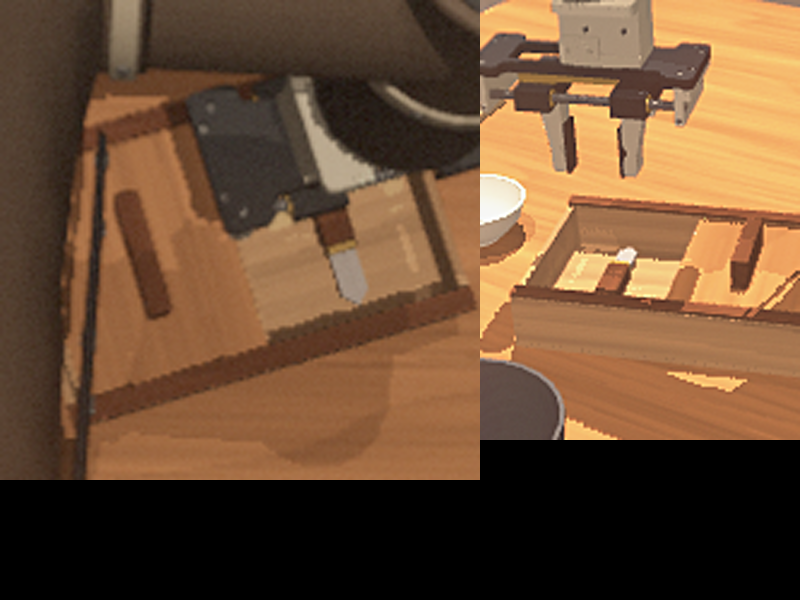

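The knife lies flat in the compartment (crop: blade tip at (358,300), seen in the scene crop at (618,272)). Next I grip the bar again.

Call:
carry_out(motion=[0,0,0.2,-0.42,-3.3,0,5,0,0,0,-0.42,-3.3,0,5,0,0,0,-0.42,-3.3,0,5,0,0,0,-0.42,-3.3,0,5,0,0,0,0,0,0,5,0,0,0,0,0,2,5,0,0,0,0,0,2.5,5,0,0,0,0,0,2,5,0,0,0,0,0,1.5,5,0,0,0,0,0,0.7,5,0,0,0,0,0,0,5,0,0,0,0,0,0,5], grip_force=30)

```text
time_s: 16.83
tcp_pos: [0.5151, -0.0919, 0.0552]
eef_rot: [180.0, 0.1, 17.5]
contact_force: [-0.4, 0.3, 1.2]
gripper_width: 0.05
```

```bash
python3 st.py; python3 d.py .5174 -.0919 .0587 17.5
```

```text
time_s 16.8333
joints [ 11.3924  16.7968 -30.6513   0.0159 -42.644   96.0991]
tcp_pos [ 0.5151 -0.0919  0.0552]
eef_rot [179.9991   0.0927  17.5032]
contact_force [-0.3694  0.298   1.2061]
gripper_width 0.050036065466435124
shift cm [ 0.22  0.07 -0.35] turn [0.   0.09 0.  ] shift after turn [ 0.22  0.07 -0.35]
```

Call:
carry_out(motion=[0,0,0,0.2,0.05,-0.3,5,0,0,0,0,0,0,5,0,0,0,0,0,0,0.5,0,0,0,0,0,0,0.5,0,0,0,0,0,0,0.5,0,0,0,0,0,0,0.5,0,0,0,0,0,0,0.5,0,0,0,0,0,0,0.5,0,0,0,0,0,0.2,0.5,0,0,0,0,0,0.2,0.5,0,0,0,0,0,0.2,0.5,0,0,0,0,0,0,0.5,0,0,0,0,0,0,0.5])

```text
time_s: 17.92
tcp_pos: [0.5174, -0.0917, 0.0531]
eef_rot: [180.0, 0.0, 17.5]
contact_force: [-3.1, 0.7, 9.3]
gripper_width: 0.0156
```

```bash
python3 st.py; python3 d.py .5557 -.2132 .0530 17.5
```

```text
time_s 17.9167
joints [ 11.3707  17.1048 -30.5699   0.0269 -42.3245  96.1305]
tcp_pos [ 0.5174 -0.0917  0.0531]
eef_rot [179.9819   0.0011  17.5211]
contact_force [-3.1189  0.6727  9.3294]
gripper_width 0.015589140593404497
shift cm [-1.000e-02  1.274e+01  1.000e-02] turn [0.02 0.   0.02] shift after turn [-0.000e+00  1.274e+01  1.000e-02]
```

Pressed (9.3 N). I slide it home, with a slight over-travel.

Call:
carry_out(motion=[0,0,0,0,0.5,0.05,0.5,0,0,0,0,1,0,0.5,0,0,0,0,1,0,0.5,0,0,0,0,1,0,0.5,0,0,0,0,1,0,0.5,0,0,0,0,1,0,0.5,0,0,0,0,1,0,0.5,0,0,0,0,1,0,0.5,0,0,0,0,1,0,0.5,0,0,0,0,1,0,0.5,0,0,0,0,1,0,0.5,0,0,0,0,1,0,0.5,0,0,0,0,0.7,0,0.5,0,0,0,0,0.5,0,0.5,0,0,0,0,0.2,0,0.5,0,0,0,0,0,0,0.5,0,0,0,0,0,0,0.5,0,0,0,0,0,0,0.5])

```text
time_s: 19.42
tcp_pos: [0.5562, -0.2144, 0.0528]
eef_rot: [180.0, -0.0, 17.5]
contact_force: [-2.8, 2.9, 10.1]
gripper_width: 0.016
```

```bash
python3 st.py; python3 d.py .5557 -.2132 .0530 17.5
```

```text
time_s 19.4167
joints [ -2.3125  22.6704 -21.5098  -0.0074 -45.8029 109.8344]
tcp_pos [ 0.5562 -0.2144  0.0528]
eef_rot [179.9992  -0.0177  17.5168]
contact_force [-2.7516  2.8684 10.1037]
gripper_width 0.01603986584593232
shift cm [-0.02 -0.13 -0.02] turn [ 0.   -0.02  0.02] shift after turn [-0.02 -0.13 -0.02]
```

Call:
carry_out(motion=[0,0,0,0,0.2,0,0.5,0,0,0,0,0,0,0.5,0,0,0,0,0,0,0.5])

```text
time_s: 19.67
tcp_pos: [0.5562, -0.2145, 0.0526]
eef_rot: [-179.9, -0.0, 17.5]
contact_force: [-4.8, 13.5, 12.0]
gripper_width: 0.0158
```

Call:
carry_out(motion=[0,0,0,0,0,-0.3,0.5,0,0,0,0,0,-0.3,0.5,0,0,0,0,0,-0.1,0.5,0,0,0,0,0,0,0.5,0,0,0,0,0,0,0.5])

```text
time_s: 20.08
tcp_pos: [0.5562, -0.2145, 0.0586]
eef_rot: [-179.9, 0.0, 17.5]
contact_force: [-1.9, 12.0, 3.9]
gripper_width: 0.0159
```

Call:
carry_out(motion=[0,0,0,0,-0.2,0,0.5,0,0,0,0,0,0,2.5,0,0,0,0,0,0,5,0,0,0,0,0,0,5,0,0,0,0,0,0,5,0,0,0,0,0,-1.5,5,0,0,0,0,0,-3,5,0,0,0,0,0,-4,5,0,0,0,0,0,-4,5,0,0,0,-4,0,-3,5,0,0,0,-4,0,0,5,0,0,0,-4,0,0,5,0,0,0,0,0,0,5,0,0,0,0,0,0,5,0,0,0,0,0,0,5])

```text
time_s: 21.33
tcp_pos: [0.4482, -0.2491, 0.2096]
eef_rot: [180.0, -0.1, 17.5]
contact_force: [0.3, -0.2, 0.5]
gripper_width: 0.0497
```

```bash
python3 st.py
python3 - <<'E'
from plant import r
from h import *
a=r.capture("top");b=r.capture("scene")
o=np.zeros((600,800,3),np.uint8)
o[:360,:480]=a["pixels"][80:440,0:480]
o[:440,480:]=cv2.resize(b["pixels"][120:302,220:353],(320,440),interpolation=2)
o[360:600,:480]=cv2.resize(b["pixels"][240:480,160:640],(480,240))
cv2.imwrite("pics/g6.png",o[:,:,::-1])
E
```

```text
time_s 21.3333
joints [ -7.089    5.8695 -21.0141   0.0116 -63.0396 114.5404]
tcp_pos [ 0.4482 -0.2491  0.2096]
eef_rot [179.9588  -0.0655  17.4567]
contact_force [ 0.297  -0.173   0.5074]
gripper_width 0.04972166618110639
```

View pics/g6.png

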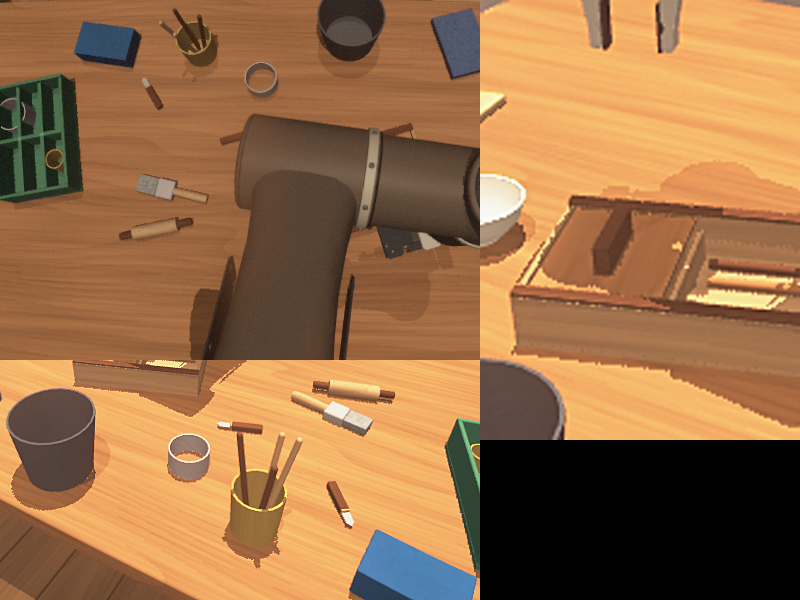

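The cover is shut, with the bar back at crop (612,240) as at the start. The brush (172,188), roller (157,228), cutter (261,78) and bowl are where they were, and the arm is clear. I hand the job in.

```bash
python3 -c "
from plant import r
print(r.close_job())"
```

```text
the job is handed in; nothing more can be done
None
```

The knife is in the compartment under the shut cover, and I handed the job in at about 21 s of the 58 s allowed; no verdict is reported.

**What I did:** I gripped the cover's bar, pressed it down (about 9 N) and slid it 127 mm open. I picked up the large knife, turned it across the box, lowered it to the floor of the compartment and let go. Then I pressed the cover down again and slid it home.

**Last checks:**
- **Cover home:** it ran against its end stop. An extra 2 mm push gave 13.5 N and no movement, about 1.4 mm past where I first gripped it.
- **Sprung up:** the tool rose with the cover from 52.6 to 58.6 mm, the height at which I first gripped it shut.
- **Knife:** the picture after release showed it lying flat in the compartment. It is now hidden under the cover.
- **Other things:** the final pictures showed the brush, roller, cutter and dish where they had been, judged by eye. The arm is clear of everything.

I did not try pulling the shut cover to prove the lock. None of these checks failed or disagreed.

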